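# Close the bench steriliser and tighten its capstan

### The arm

A 6-joint arm with a two-finger parallel gripper is mounted at the origin on the work surface. World frame = base frame: x ahead of the robot, y to its left, z up, the work surface at z = 0. Lengths are in m, angles in degrees, forces in N, time in s.
With the tool pointing down it reaches from about 0.325 to 0.75 m from the base axis. Payload 7.6 kg.
Tool frame: the origin (TCP) lies at the very end of the fingers, on their centre line; the grasp point (between the pads) lies 19 mm behind it; z points along the fingers, y is the line along which they close (so a half turn about z gives the same grasp; the last joint's range is limited). The gripper opens to 85 mm and grips with 20 to 120 N. Pads are 22 mm wide; open, the fingers measure 114 mm over their backs; the gripper's body (76 mm by 85 mm) begins 54 mm behind the grasp point. The pads swing forward as they close: fully open they stand 13 mm farther back than shut.
Start: joints at [59.628, 2.991, 80.254, -0, 96.75, -4.028], TCP at [0.233, 0.471, 0.231] pointing down, gripper open.
Joint ranges: [-166.34, 166.34], [-52.06, 124.39], [6.96, 135.62], [-60.46, 240.46], [14.63, 156.25], [-167.68, 167.68]. Speed limits (degrees/s): [147.25, 147.25, 172.46, 180, 180, 180].

### API

Orientations are given as [roll, pitch, yaw] about the fixed x, y, z axes, in that order (R = Rz(yaw) Ry(pitch) Rx(roll)).
In Python, from station import arm gives the robot as it stands. Calls block until the motion is done:
- arm.move_pose(position, orientation): joint-space move of the TCP to a pose.
- arm.movel(position, rot=None, rate=0.15, threshold=None): straight line of the TCP; rot=None keeps the orientation; rate is the mean speed in m/s. With threshold (N) it stops when the force on the tool has changed by that much, and returns True; else False.
- arm.movej(angles): joint-space move.
- arm.release() and arm.grasp(grasp_force=None): open the fingers fully, or close them until they stop; grasp_force is the grip in N (None keeps the last).
- arm.sleep(seconds).
- arm.ik(position, orientation): joint angles nearest the present ones, or None.
- arm.grab_frame(name): name is "scene" or "top"; returns a dict with "frame" (400x640x3 uint8, red, green, blue), "camera_matrix" (3x3 intrinsics, pixels), "R" (3x3) and "t" (3): a world point X has camera coordinates R X + t. Camera axes: x right, y down, z forward; pixel columns grow to the right and rows downward; lengths in m; the calibration is good to about 2 mm. A picture is of the moment at which its call begins. There is no depth.
A pose or a line that the arm cannot do raises arm.Unreachable and nothing moves.
- arm.job_done(): hands the job in; it is judged then, once.
Readings, each from a call of its own:
- arm.current_time_s(): time.
- arm.current_joint_positions(): joint angles.
- arm.current_joint_vel(): joint speeds.
- arm.current_tau(): joint torques, N m.
- arm.current_ee_pos(): TCP position.
- arm.current_tcp_rot(): TCP orientation.
- arm.current_contact_force(): force on the tool from outside, world axes, zero at the start.
- arm.current_wrist_torque(): the same for the moment, N m.
- arm.current_gripper_width(): finger opening in m.
- arm.current_finger_force(): force on a finger pad.
Only numpy, scipy, OpenCV 4.12 (cv2) and the standard library are available. Lean on these libraries where they do the work, as an engineer would, in place of code of your own. Each camera call takes 0.05 s, during which the arm holds its last target. There are 200 camera calls.

### The job

Close the small bench steriliser: swing its bridge gently home over the lid, into the hook, by the upright handle at the bridge's free end. Then screw the lid down by pushing the capstan round clockwise (seen from above), spoke after spoke, until it is hand-tight, which is when the spoke takes a push of about 12 N on its rod, just inside the ball, to move further; no harder, or the gasket is crushed. Leave the bridge home and the lid clamped tight, and do not disturb the other things on the bench.

Things in the scene. Friction and masses are not known exactly. Their poses are not given: they have to be found in the camera images.
- steriliser: Bench steriliser, fixed: white base 230 (x) x 210 (y) x 50 mm, on it a steel pot 176 mm wide, rim at z = 155 mm, its loose lid lying ready on it (parts up to z = 200 mm). Origin: underside, on the pot's axis; z up; -x: front with hook post, +x: rear with the bridge's pivot post. The hook post (22 x 12 mm) stands at x = -102 mm, its C-shaped mouth open to -y, its top at z = 238 mm
- bridge (a joint): Angle of the bridge, a steel bar 32 mm wide (z = 200 to 222 mm in the steriliser's frame) turning on the pivot post. 0 = home: along the steriliser's -x axis, over the lid and in the hook, against a hard stop. Grows as it opens towards the steriliser's -y side (counter-clockwise from above), 1.3 rad at most. Stiff: about 1.3 N at the handle; stays where it is left
- bridge_pivot (a point): Point on the bridge's pivot axis, z = 240 mm in the steriliser's frame, 102 mm from the capstan's axis; x points from the free end to the pivot. The bridge has no latch: clockwise pushes on spokes on the hook's side of the hub, or at its flanks, press the bridge onto its stop; pushes on the pivot's side of the hub can swing it open
- bridge_pin (a point): Middle of the upright handle at the bridge's free end, 237 mm from the pivot axis, 135 mm from the capstan's axis, at z = 240 mm: a pin 14 mm thick, from z = 222 mm up, with a black ball 24 mm wide on top, centre at z = 255 mm, top at 267 mm. Axes as bridge_pivot
- capstan (a joint): Turn of the capstan, rad; grows clockwise seen from above, which takes it and the screw down 2.0 mm per rad. Starts between 0 and 0.9; the screw meets the lid somewhere between 2.5 and 4.5, and is tight 0.2 to 0.6 rad after that. Turning free takes about 0.1 N m, tight is 0.6 to 0.9 N m (12 N at 64 mm from the axis is 0.77 N m); it stays where it is left
- capstan_hub (a point): Centre of the capstan, on its axis, at the height of the spokes (z = 266 mm in the steriliser's frame at joint value 0). Hub 40 mm wide, 30 mm high. Four level spokes at 90 degrees: steel rods 10 mm thick, bare from 20 to 77 mm from the axis, then a black ball 22 mm wide, centred at 88 mm. Below the spokes' axes 30 mm or more are free down to the bar (less over the boss round the axis, 48 mm wide)
- spoke_ball (a point): Centre of the ball of one of the four alike spokes, 88 mm from the capstan's axis: shows where the spokes stand
- screw: The clamping screw with the capstan on it, carried by the bridge; its plain end, 16 mm wide, will bear on the lid's boss. How high the lid lies cannot be told beforehand: its rubber gasket differs by 3 mm from run to run. Origin on the capstan's axis, 66 mm below the centre of the spokes; its axes turn with the bridge, not with the capstan
- microplate: white 96-well plate, 127 x 85 x 14 mm, lying on the bench under the path of the bridge. Bystander. Origin: centre of its underside
- tip_box: blue pipette-tip box with clear lid, 120 x 85 x 65 mm. Bystander. Origin: centre of its underside
- buffer_bottle: glass bottle with blue cap, 60 mm wide, 130 mm tall. Bystander. Origin: centre of its underside
- dropper: small amber bottle, 32 mm wide, 65 mm tall. Bystander. Origin: centre of its underside
- beaker: glass beaker, 60 mm wide, 70 mm tall. Bystander. Origin: centre of its underside
- jar: white jar with screw cap, 66 mm wide, 85 mm tall. Bystander. Origin: centre of its underside
- forceps: steel forceps, 140 mm long, lying on the bench in front of the steriliser. Bystander. Origin: its middle, at the underside

How it is judged (in metres and radians):
On the way, in this order (a step that is already met when the one before it is completed fails the run):
1. the bridge is swung home (within 0.05 rad of its stop) (value of joint bridge below 0.05 rad), for 0.2 s.
2. the screw presses the lid down with at least 60 N (contact force between screw and anything else above 60 N), for 0.2 s.
At the end, for the whole second after the job is handed in: The screw holds the lid down with a clamping force over 60 N (and never over 180 N), the bridge is within 0.05 rad of its home stop, and no bystander has moved by more than 20 mm (contact force between screw and anything else above 60 N and value of joint bridge below 0.05 rad); the robot touches nothing.
It fails at once if the load on the screw (with its capstan) is more than 180 N: the gasket is crushed (contact force between screw and anything else above 180 N).
It fails at once if the robot pushes the capstan with more than 30 N (contact force between screw and the arm above 30 N or contact force between screw and the fingers above 30 N).
It fails at once if the bridge is slammed (home faster than 1.5 rad/s) (velocity of joint bridge below -1.5 rad/s).
It fails at once if a bystander is moved by more than 20 mm (distance of any of microplate, tip_box, buffer_bottle, dropper, beaker, jar, forceps from where it was at the start of the episode above 0.02 m).
It also fails if it takes over 72 s, if anything falls off the work surface, if the arm or the gripper's body presses on something with over 40 N, if the wrist force passes 120 N, or if a joint passes its speed limit or range.

## Working session

There is one attempt and no reset: what is moved stays moved. The work goes in short steps, each a Python script; the robot and the scene stay as the last script left them, time stands still between calls to the robot, and variables do not carry over. Pictures are saved under pics/ and viewed, at most 10 in all, crops included, and the job is handed in when it is done.

```bash
mkdir -p pics; ls; python3 - <<'E'
from station import arm
import cv2,numpy as np
for n in ("scene","top"):
    f=arm.grab_frame(n); cv2.imwrite(f"pics/{n}0.png",f["frame"][:,:,::-1]); print(n,f["camera_matrix"].tolist(),f["R"].round(4).tolist(),f["t"].round(4).tolist(), (-f["R"].T@f["t"]).round(3))
print(arm.current_time_s(),arm.current_ee_pos(),arm.current_tcp_rot())
E
```

```text
pics
scene [[416.9595574687822, 0.0, 324.81463864359034], [0.0, 416.9595574687822, 204.6975144621825], [0.0, 0.0, 1.0]] [[-0.8376, 0.5463, 0.0045], [0.4405, 0.6803, -0.5858], [-0.3231, -0.4886, -0.8105]] [0.4681, -0.2056, 1.2448] [0.885 0.492 0.886]
top [[407.13122114018427, 0.0, 323.6943035842254], [0.0, 407.13122114018427, 205.92775468747075], [0.0, 0.0, 1.0]] [[-0.0292, -0.9993, 0.0247], [-0.9978, 0.0277, -0.0598], [0.059, -0.0264, -0.9979]] [0.0411, 0.5738, 1.1616] [0.505 0.056 1.192]
0.1 [0.2328208  0.47023819 0.23055465] [-1.79916659e+02 -4.76612516e-03  1.53657402e+02]
```

View pics/scene0.png

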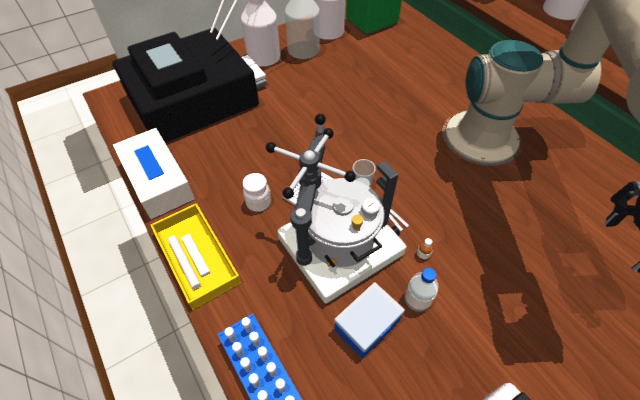

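View pics/top0.png

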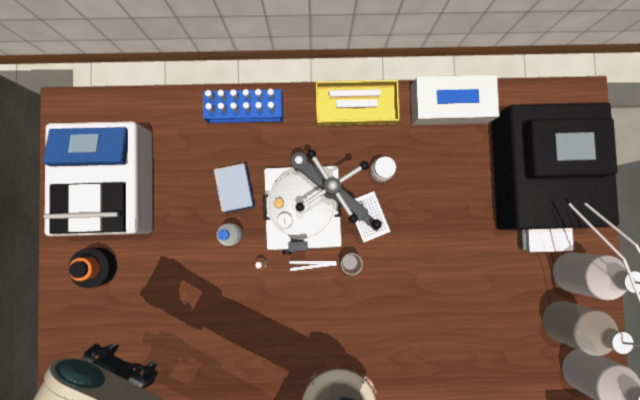

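The scene view shows the steriliser with its hook post nearest the robot, around (388,185), the pivot post at about (303,215) and the bridge open. In the top view the pivot is at about (299,159), the hub at (332,186) and the pin ball at (376,225). The spoke balls are at about (312,154), (365,165), (300,207) and (354,218). I'll zoom in for accuracy.

```bash
python3 - <<'E'
import cv2,numpy as np
a=cv2.imread("pics/top0.png")[135:275,240:400]; b=cv2.imread("pics/scene0.png")[105:255,250:410]
cv2.imwrite("pics/ct.png",cv2.resize(a,None,fx=5,fy=4.2857,interpolation=cv2.INTER_CUBIC)[:600] if 0 else cv2.resize(a,None,fx=4,fy=4,interpolation=cv2.INTER_CUBIC))
cv2.imwrite("pics/cs.png",cv2.resize(b,None,fx=4,fy=4,interpolation=cv2.INTER_CUBIC))
E
```

```text
(no output)
```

View pics/ct.png

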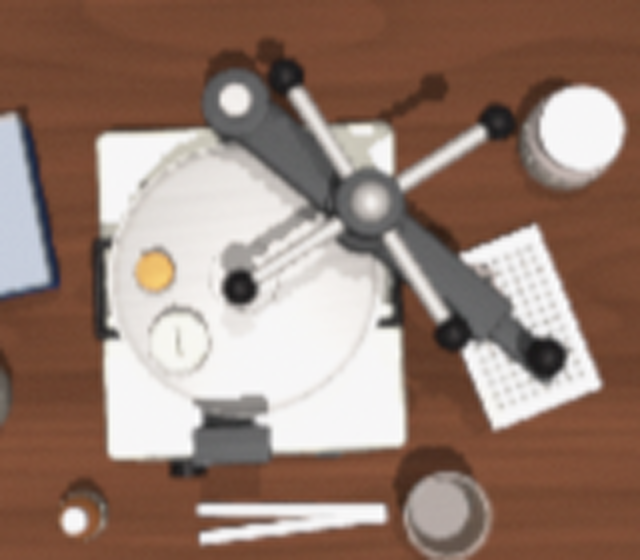

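View pics/cs.png

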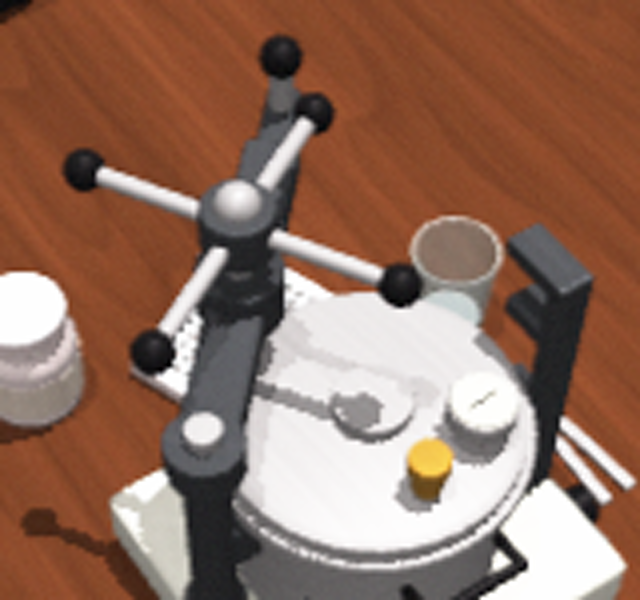

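The crops give four spoke balls, the pin ball and the pivot cap in both views. Top crop: A(286,74), B(497,121), C(240,287), D(452,333), pin(546,357). Scene crop: A(152,351), B(84,169), C(400,285), D(315,113), pin(281,56). Next I'll triangulate these and fit the model.

```bash
cat > fit.py <<'E'
from station import arm
import cv2,numpy as np
f={n:arm.grab_frame(n) for n in("top","scene")}
top=np.array([[286,74],[497,121],[240,287],[452,333],[546,357],[235,98]],float)
sc=np.array([[152,351],[84,169],[400,285],[315,113],[281,56],[203,432]],float)
top=(top+.5)/4-.5+[240,135]; sc=(sc+.5)/4-.5+[250,105]
P=[f[n]["camera_matrix"]@np.c_[f[n]["R"],f[n]["t"]] for n in("top","scene")]
X=cv2.triangulatePoints(P[0],P[1],top.T,sc.T); X=(X[:3]/X[3]).T
for n,x in zip("A B C D pin pivcap".split(),X): print(n,x.round(4))
h=X[:4].mean(0); print("hub",h.round(4),"r",np.linalg.norm((X[:4]-h)[:,:2],axis=1).round(4))
d=X[4]-h; u=d[:2]/np.linalg.norm(d[:2])
print("hub-pin",np.linalg.norm(d[:2]),"pivot by pin-hub line",h[:2]-u*.102,"pin dist pivcap",np.linalg.norm((X[4]-X[5])[:2]))
print("bridge dir deg",np.degrees(np.arctan2(u[1],u[0])))
print("spoke deg",np.degrees(np.arctan2(*(X[:4]-h)[:,1::-1].T[[0,1]])).round(1))
def back(n,u,v,z):
    g=f[n];K=g["camera_matrix"];c=-g["R"].T@g["t"];r=g["R"].T@np.linalg.solve(K,[u,v,1]);return c+r*(z-c[2])/r[2]
q=lambda u,v:((u+.5)/4-.5+240,(v+.5)/4-.5+135)
for nm,p,z in [("base LF",(108,460),.05),("base RF",(405,446),.05),("base RR",(392,122),.05),("base LR",(97,135),.05),("hook top L",(196,430),.238),("hook top R",(270,425),.238),("hook b L",(196,460),.238),("hook b R",(270,460),.238),("jar",(580,135),.085),("beaker",(448,515),.07),("tipR",(20,115),.065),("tipRb",(55,285),.065),("bottlecap",(0,395),.13)]:
    print(nm,back("top",*q(*p),z).round(3))
E
python3 fit.py
```

```text
A [0.6814 0.0571 0.2673]
B [ 0.6514 -0.0634  0.2665]
C [0.5601 0.0866 0.266 ]
D [ 0.5304 -0.0333  0.2663]
pin [ 0.5157 -0.0884  0.2561]
pivcap [0.6742 0.088  0.2326]
hub [0.6058 0.0117 0.2665] r [0.0882 0.0879 0.0877 0.0879]
hub-pin 0.1347896858458346 pivot by pin-hub line [0.67405283 0.08756825] pin dist pivcap 0.23719463819980932
bridge dir deg -131.9824334610371
spoke deg [  31.   -58.7  121.4 -149.1]
base LF [0.455 0.188 0.05 ]
base RF [ 0.459 -0.019  0.05 ]
base RR [ 0.687 -0.017  0.05 ]
base LR [0.683 0.191 0.05 ]
hook top L [0.479 0.115 0.238]
hook top R [0.481 0.072 0.238]
hook b L [0.462 0.115 0.238]
hook b R [0.461 0.072 0.238]
jar [ 0.67  -0.144  0.085]
beaker [ 0.412 -0.046  0.07 ]
tipR [0.696 0.242 0.065]
tipRb [0.577 0.22  0.065]
bottlecap [0.503 0.248 0.13 ]
```

The triangulation agrees with the text: balls at r = 88 mm and z = 0.266, hub to pin 134.8 mm, pin to pivot 237.2 mm, pin at z = 0.256. The pivot is at (0.674, 0.088) and the steriliser yaw is about +1°, so home direction is about 181°. The bridge is at 228°, which is 0.82 rad open. Next I'll swing it home with closed fingers against the ball.

```bash
cat > h.py <<'E'
from station import arm
import cv2,numpy as np
PIV=np.array([.674,.0877])
def F(): return np.array(arm.current_contact_force())
def swing_pose(a,r=.241,z=.242):  # TCP at angle a (deg) about the pivot, tool x along clockwise tangent
    t=np.radians(a); return [PIV[0]+r*np.cos(t),PIV[1]+r*np.sin(t),z],[180,0,a-90]
def shot(n,name):
    f=arm.grab_frame(n); cv2.imwrite(f"pics/{name}.png",f["frame"][:,:,::-1]); return f
E
python3 - <<'E'
from h import *
p=arm.current_ee_pos(); arm.grasp(20)
arm.movel([p[0],p[1],.35],rate=.2)
q,o=swing_pose(238,z=.35); arm.move_pose(q,o)
q,o=swing_pose(238); print(arm.movel(q,rate=.1,threshold=5),arm.current_ee_pos())
f0=F(); print(f0,arm.current_gripper_width(),arm.current_time_s())
for a in range(232,191,-6):
    q,o=swing_pose(a); arm.movel(q,o,rate=.08); print(a,(F()-f0).round(1),end=' ')
for a in np.arange(189,181,-1.):
    q,o=swing_pose(a); s=arm.movel(q,o,rate=.03,threshold=6); g=F()-f0; print(a,s,g.round(1),np.round(arm.current_ee_pos(),4))
    if s or np.linalg.norm(g)>6: break
print(arm.current_time_s()); shot("top","t1"); shot("scene","s1")
a=cv2.imread("pics/t1.png")[135:275,240:400]; cv2.imwrite("pics/t1c.png",cv2.resize(a,None,fx=4,fy=4,interpolation=cv2.INTER_CUBIC))
E
```

```text
False [ 0.54659062 -0.11676765  0.24290535]
[ 0.15830433 -0.42238465  1.11347922] 0.00014500235468870864 5.3083
232 [-0.2  0.1 -0.9] 226 [-0.6  0.4 -1.5] 220 [ 0.1  1.1 -1.7] 214 [ 0.7 -0.5 -1. ] 208 [-0.6  0.3 -1.1] 202 [-0.4  0.8 -0.9] 196 [-0.1  0.4 -1. ] 189.0 False [-0.4  0.1 -0.9] [0.4359 0.05   0.242 ]
188.0 False [ 0.5  0.2 -1.1] [0.4353 0.0543 0.242 ]
187.0 False [-0.6  0.8 -0. ] [0.4348 0.0585 0.242 ]
186.0 True [-0.1 -2.2  1.1] [0.4343 0.0617 0.2418]
10.525
```

View pics/t1c.png

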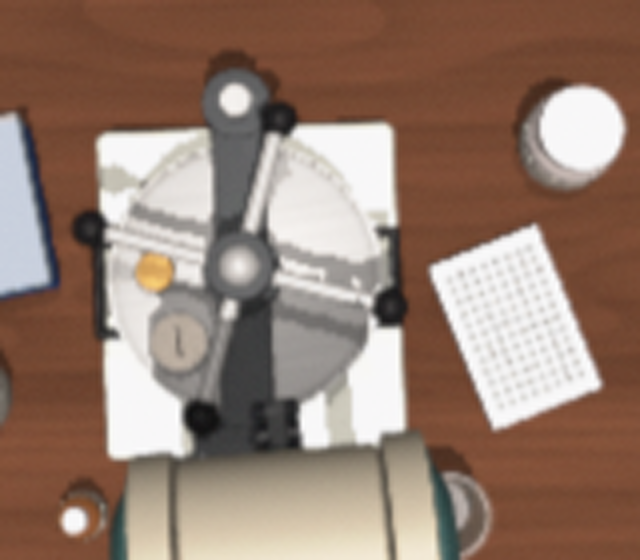

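The bridge is home: the stop was felt at a TCP angle of 186°, as predicted. The bar now lies along −x. The spoke balls in the crop are at (89,228), (280,117), (389,306) and (202,416), with the hub at about (240,266). Next I'll push the right-hand spoke round first, with force supervision.

```bash
cat >> h.py <<'E'
HUB=np.array([.572,.0862]); RHO,D,TILT=.054,.0188,12
def spoke_pose(s,z=.241):  # tool whose outer leading corner touches a spoke standing at world angle s (deg), r=66 mm
    t=np.radians(s); er=np.array([np.cos(t),np.sin(t)]); et=np.array([np.sin(t),-np.cos(t)])
    return [*(HUB+RHO*er-D*et),z],[180,0,(s-90-TILT+180)%360-180]
def ft(s,f0):  # mean tangential push on the spoke, N
    g=np.mean([F() for _ in range(5)],0)-f0; t=np.radians(s); return -(g[0]*np.sin(t)-g[1]*np.cos(t))
def enter(s):
    q,o=spoke_pose(s,.32); arm.move_pose(q,o); q,o=spoke_pose(s)
    hit=arm.movel(q,rate=.1,threshold=5); arm.sleep(.2); f0=np.mean([F() for _ in range(5)],0)
    print("entered",s,"hit",hit,f0.round(2)); return f0
def push(s0,s1,f0,limit,step=8,rate=.04):
    s=s0; fs=[]
    while s>s1:
        n=max(s-step,s1); q,o=spoke_pose(n); now=ft(s,f0)
        st=arm.movel(q,o,rate=rate,threshold=max(1.5,limit+1-now)); s=n; f=ft(s,f0); fs.append((round(s,1),round(f,1)))
        if f>=limit or st: print("stop",st,s,f); break
    print(fs); return s
def leave():
    q=arm.current_ee_pos(); arm.movel([q[0],q[1],.32],rate=.15)
E
python3 - <<'E'
from h import *
f=arm.grab_frame("top");K=f["camera_matrix"];c=-f["R"].T@f["t"]
B=[]
for u,v in [(89,228),(280,117),(389,306),(202,416)]:
    r=f["R"].T@np.linalg.solve(K,[(u+.5)/4-.5+240,(v+.5)/4-.5+135,1]); B.append((c+r*(.266-c[2])/r[2])[:2])
B=np.array(B);h=B.mean(0);d=B-h;ang=np.degrees(np.arctan2(d[:,1],d[:,0]))%360
print("hub",h,"r",np.hypot(*d.T).round(4),"ang",ang.round(1))
import h as H
assert np.linalg.norm(h-HUB)<.004
q=np.array(arm.current_ee_pos()); arm.movel([q[0]-.002,q[1]-.02,q[2]],rate=.06); leave()
s0=ang[2]; print("spoke",s0)
f0=enter(s0+12)
s=push(s0+12,95,f0,8)
print(s,arm.current_time_s())
shot("top","t2"); a=cv2.imread("pics/t2.png")[135:275,240:400]; cv2.imwrite("pics/t2c.png",cv2.resize(a,None,fx=4,fy=4,interpolation=cv2.INTER_CUBIC))
E
```

```text
hub [0.57231097 0.08580821] r [0.0887 0.0887 0.0878 0.0876] ang [ 74.2 343.6 253.5 164.3]
spoke 253.45068026604403
entered 265.45068026604406 hit False [0.09 0.47 0.41]
[(np.float64(257.5), np.float64(-0.4)), (np.float64(249.5), np.float64(0.3)), (np.float64(241.5), np.float64(-0.3)), (np.float64(233.5), np.float64(-0.0)), (np.float64(225.5), np.float64(0.4)), (np.float64(217.5), np.float64(-0.0)), (np.float64(209.5), np.float64(0.1)), (np.float64(201.5), np.float64(0.9)), (np.float64(193.5), np.float64(0.3)), (np.float64(185.5), np.float64(0.4)), (np.float64(177.5), np.float64(0.4)), (np.float64(169.5), np.float64(-0.2)), (np.float64(161.5), np.float64(0.8)), (np.float64(153.5), np.float64(1.2)), (np.float64(145.5), np.float64(0.6)), (np.float64(137.5), np.float64(0.2)), (np.float64(129.5), np.float64(1.0)), (np.float64(121.5), np.float64(0.8)), (np.float64(113.5), np.float64(0.6)), (np.float64(105.5), np.float64(-0.7)), (np.float64(97.5), np.float64(1.2)), (95, np.float64(1.2))]
95 21.6917
```

View pics/t2c.png

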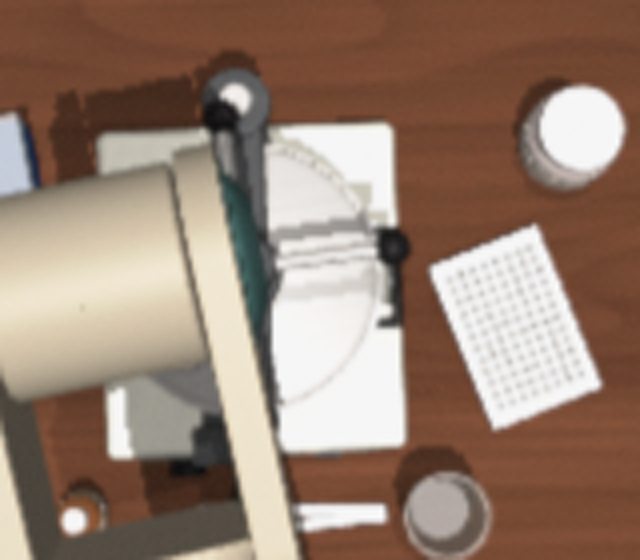

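A spoke ball shows at (394,246), about 277°, so the spokes stand at about 97.5, 187.5 and 277.5°. The capstan has turned about 2.7 rad freely and the bridge is still home. Next I'll push the spoke at 277°, stopping at 9 N and then going on in fine steps.

```bash
python3 - <<'E'
from h import *
# back off the spoke, lift
q,o=spoke_pose(103); arm.movel(q,rate=.06); leave()
f0=enter(287)
s=push(287,90,f0,9,step=5,rate=.03)
arm.sleep(.3); print(s,"F",ft(s,f0),(F()-f0).round(1),np.round(arm.current_wrist_torque(),2),arm.current_ee_pos(),spoke_pose(s)[0],arm.current_time_s())
shot("top","t3"); shot("scene","s3")
E
```

```text
entered 287 hit False [ 0.09  0.39 -0.48]
stop True 227 3.9990029154919795
[(282, np.float64(0.1)), (277, np.float64(-0.7)), (272, np.float64(-0.3)), (267, np.float64(-0.1)), (262, np.float64(-0.1)), (257, np.float64(0.1)), (252, np.float64(1.4)), (247, np.float64(4.1)), (242, np.float64(5.3)), (237, np.float64(6.1)), (232, np.float64(7.4)), (227, np.float64(4.0))]
227 F 3.252304170999413 [ 2.7 -1.9  2.6] [-0.26 -0.45 -0.04] [0.55146551 0.03169636 0.24030641] [np.float64(0.5489215381470655), np.float64(0.033885330943389816), 0.241] 30.7833
```

The lid was met at about 252° and the push has grown steadily to 7.4 N. The early stop was only a transient. I'll continue in small steps and read the held push after each one.

```bash
python3 - <<'E'
from h import *
fz=np.array([.09,.39,-.48])
s=231; out=[]
while s>196:
    s-=2; q,o=spoke_pose(s); now=ft(s,fz)
    st=arm.movel(q,o,rate=.02,threshold=max(5,14.5-now)); f=ft(s,fz); out.append((s,round(float(f),1),st))
    if f>=11.3 or st: break
print(out); arm.sleep(.2); print(ft(s,fz),(F()-fz).round(1),np.round(arm.current_wrist_torque(),2),np.round(arm.current_ee_pos(),4),np.round(spoke_pose(s)[0],4),arm.current_time_s())
E
```

```text
[(229, 7.5, False), (227, 9.6, False), (225, 10.2, False), (223, 11.7, False)]
11.752155266180097 [ 8.3 -8.3 -1.3] [-1.21 -1.33  0.03] [0.5461 0.0342 0.2406] [0.5453 0.0356 0.241 ] 32.0833
```

The held push is 11.7 N and the spoke was still creeping with each step, so it is hand-tight. I'll back off, lift clear and check.

```bash
python3 - <<'E'
from h import *
q,o=spoke_pose(235); arm.movel(q,rate=.05); leave(); arm.movel([.40,-.15,.35],rate=.2)
print(arm.current_time_s(),F()); shot("top","t4"); shot("scene","s4")
a=cv2.imread("pics/t4.png")[135:275,220:400]; b=cv2.imread("pics/s4.png")[105:255,230:410]
cv2.imwrite("pics/c4.png",cv2.resize(np.vstack([a,b]),None,fx=2.06,fy=2.06,interpolation=cv2.INTER_CUBIC))
E
```

```text
34.5083 [-0.33989095  0.60754468  0.45010833]
```

View pics/c4.png

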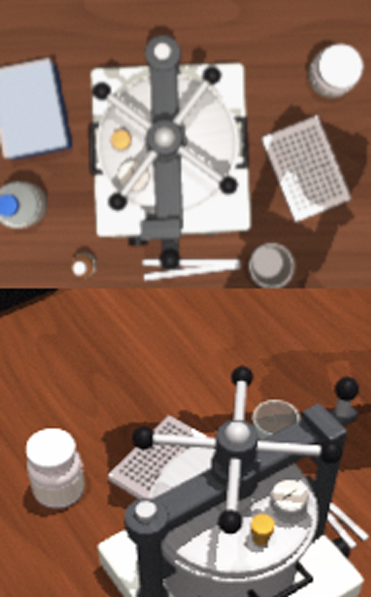

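The bridge is in the hook and the bystanders are unmoved. The spokes measure about 233°, a bit behind the tool's nominal 223°, and wrist mz ≈ 0 says the contact was near r ≈ 56 mm. That makes the torque only about 0.65 N·m. I'll re-push with the contact truly at about 65 mm and log force and moment.

```bash
sed -i 's/RHO,D,TILT=.054,.0188,12/RHO,D,TILT=.063,.0165,8/' h.py; python3 - <<'E'
from h import *
f0=enter(246); m0=np.array(arm.current_wrist_torque()); s=246; out=[]
while s>212:
    s-=1.; q,o=spoke_pose(s); now=ft(s,f0)
    st=arm.movel(q,o,rate=.02,threshold=max(4,14-now)); f=ft(s,f0); g=F()-f0
    p=np.array(arm.current_ee_pos())[:2]-HUB; T=g[1]*p[0]-g[0]*p[1]
    out.append((s,round(float(f),1),round(float(T),3),round(float(arm.current_wrist_torque()[2]-m0[2]),3),round(float(np.degrees(np.arctan2(p[1],p[0]))%360),1),st))
    if f>=11.3 or st: break
for x in out: print(*x)
print(arm.current_time_s(),np.hypot(*p)); f=arm.grab_frame("top"); cv2.imwrite("pics/t5.png",f["frame"][:,:,::-1])
a=f["frame"][135:275,220:400,::-1]; cv2.imwrite("pics/c5.png",cv2.resize(a,None,fx=4,fy=4,interpolation=cv2.INTER_CUBIC))
E
```

```text
entered 246 hit False [ 0.68  0.23 -0.27]
245.0 -0.2 -0.019 -0.057 259.7 False
244.0 -0.6 -0.049 0.02 258.6 False
243.0 -1.4 -0.104 0.01 257.7 False
242.0 -1.0 -0.081 -0.002 256.7 False
241.0 -0.9 -0.06 -0.004 255.7 False
240.0 -0.4 -0.033 -0.066 254.7 False
239.0 -1.7 -0.124 0.015 253.7 False
238.0 0.5 0.044 0.018 252.6 False
237.0 -0.6 -0.053 -0.017 251.7 False
236.0 -0.0 -0.023 0.007 250.7 False
235.0 -0.7 -0.061 0.024 249.7 False
234.0 -0.0 -0.011 0.01 248.7 False
233.0 -0.8 -0.072 0.01 247.6 False
232.0 -0.4 -0.038 0.012 246.7 False
231.0 -0.3 -0.025 0.005 245.7 False
230.0 3.0 0.186 0.03 245.0 False
229.0 3.7 0.245 -0.012 244.1 False
228.0 6.4 0.419 0.043 243.3 False
227.0 7.5 0.496 -0.0 242.5 False
226.0 8.8 0.602 0.023 241.8 False
225.0 10.4 0.672 -0.006 241.0 False
224.0 10.4 0.68 0.05 240.1 False
223.0 10.5 0.674 0.027 239.1 False
222.0 11.4 0.754 0.017 238.2 False
42.6917 0.06564058491343788
```

View pics/c5.png

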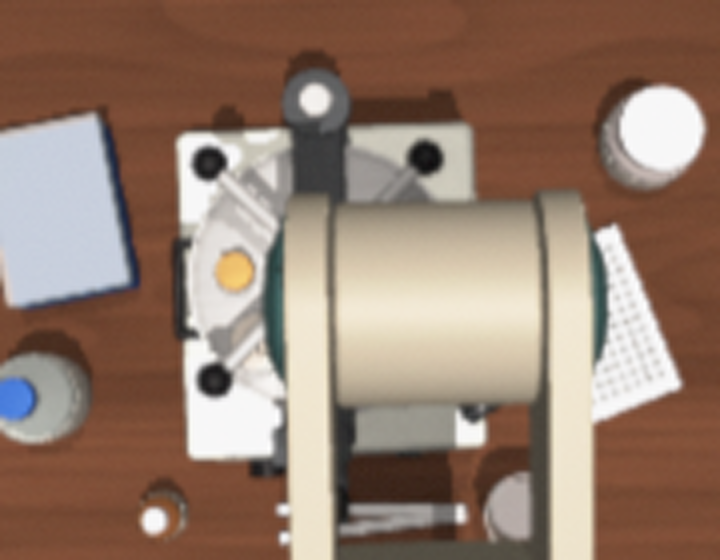

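The fingers flexed up to 10.4 N. After that the spoke moved on, from about 233° to about 226° (balls at (425,157), (209,162) and (214,379)). It now takes 11.4 N at 65.6 mm, or 0.75 N·m, so it is hand-tight. I'll retreat and hand in.

```bash
python3 - <<'E'
from h import *
q,o=spoke_pose(240); arm.movel(q,rate=.04); leave(); arm.movel([.40,-.15,.35],rate=.2); arm.sleep(.5)
print(arm.current_time_s(),F()); print(arm.job_done())
E
```

```text
45.9 [0.7290389  0.73585917 0.69894609]
the job is handed in; nothing more can be done
None
```

The bridge is home in the hook, the lid is screwed down hand-tight (about 11.4 N at 66 mm, or 0.75 N·m), no bystander looked moved in the last pictures, and the job was handed in at 45.9 s; no verdict or clamping force came back.

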